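# Index the cutlery carousel to the ladle

### The arm

A 6-joint arm with a two-finger parallel gripper is mounted at the origin on the work surface. World frame = base frame: x ahead of the robot, y to its left, z up, the work surface at z = 0. Lengths are in m, angles in rad, forces in N, time in s.
With the tool pointing down it reaches from about 0.35 to 0.95 m from the base axis. Payload 17.4 kg.
Tool frame: the origin (TCP) lies midway between the tips of the shut fingers; the grasp point (between the pads) lies 19 mm behind it; z points along the fingers, y is the line along which they close (so a half turn about z gives the same grasp; the last joint's range is limited). The gripper opens to 93 mm and grips with 3 to 60 N. Pads are 15 mm wide; open, the fingers measure 128 mm over their backs; the gripper's body (75 mm by 188 mm) begins 65 mm behind the grasp point.
Start: joints at [-1.156, 0.116, 1.442, -0, 1.584, -0.038], TCP at [0.295, -0.607, 0.219] pointing down, gripper open.
Joint ranges: [-2.83, 2.83], [-0.83, 2.19], [0.07, 2.5], [-1.14, 4.28], [0.01, 3], [-2.97, 2.97]. Speed limits (rad/s): [1.89, 1.89, 2.22, 3.14, 3.14, 3.14].

### API

Orientations are given as a unit quaternion [w, x, y, z].
In Python, from rig import * gives the robot as it stands.
- The arm moves only by the shell command python3 -m jog 'ROWS' [FORCE]. ROWS is JSON, a list of rows, each a list of 3 entries, a list of its own where there are three numbers: the opening, from 0 (shut) to 1 (fully open), then the shift along the world's x, y, z in mm, then the turn about the world's z in degrees. A call has 1 to 20 rows; each row shifts and turns the commanded pose from where the row before left it; what a row does not reach is not made up. A row lasts 1/10 s, in which the tool goes at most 50 mm and 8.59 degrees, less where a joint would pass 70% of its speed; a pose out of reach is approached as far as the arm can. A call is refused whole if a number of a shift passes 50 or a number of a turn 8.59, either way. A call with a gripper value outside its range is refused whole. The fingers move at their own pace and stop on an object; FORCE is the grip in N (left out, the last holds). Time passes only in rows, so rows that do not move let the fingers close. It gives the time, the measured TCP pose, the force, the opening and the grip force at its end, in the units of the state.
- get_state(): the state, without advancing time (a new reading comes with each control period).
- snapshot(name): name is "scene" or "top" or "wrist"; returns a dict with "img" (480x640x3 uint8, blue, green, red), "intrinsics" (3x3 intrinsics, pixels), "dist_coeffs" ([k1, k2, p1, p2, k3] as OpenCV has them; the pictures are not rectified), "T" (4x4, takes a point from camera to world coordinates); the wrist camera has in their place "hand_eye" (4x4, takes a point from camera to tool coordinates, whose origin is the TCP and whose axes are the flange's). Camera axes: x right, y up, looking along -z (the intrinsics and any distortion apply to the point x, -y, -z); pixel columns grow to the right and rows downward; lengths in m; the calibration is good to about 2 mm. A picture is of the moment at which its call begins: read the wrist's pose just before it. There is no depth.
- sign_off(): hands the job in; it is judged then, once.
The state is a dict: "clock": time; "joint_pos": joint angles; "joint_velocities": joint speeds; "joint_torque": joint torques, N m; "tcp_pos": TCP position; "orientation": TCP orientation; "wrist_force": force on the tool from outside, world axes, zero at the start; "ft_torque": the same for the moment, N m; "grip_width": finger opening in m; "finger_force": force on a finger pad.
Only numpy, scipy, OpenCV 4.12 (cv2) and the standard library are available. Lean on these libraries where they do the work, as an engineer would, in place of code of your own. Each camera call takes 0.05 s, during which the arm holds its last target. There are 200 camera calls.

### The job

Work the ratchet lever of the cutlery carousel back and forth until the cup with the ladle stands at the pick-up gate (between the two upright steel posts), then let go of the lever. Turn the carousel only with its lever: do not touch the carousel itself.

Things in the scene. Friction and masses are not known exactly. Their poses are not given: they have to be found in the camera images.
- carousel: aluminium turntable, 280 mm across its 8 saw teeth (30-50 mm high), deck at 52 mm: 8 white cups (58 wide, 95 tall) every 45 deg at 85 mm radius. One holds a steel ladle, bowl up, to 250 mm; others knives, forks, turner, wooden spoon; one empty. Origin on its upright axis at counter height, z up, x towards the ladle's cup. Turns anticlockwise from above; a pawl stops it turning back.
- gate (a point): point where the foot of the ladle's cup must come to stand: 85 mm from the carousel's axis, 52 mm up, in line with the pick-up gate (two 12 mm steel posts 88 mm apart, 165 mm tall, on a flat dark tongue, 165 mm from the axis, on the robot's left side of the carousel). It does not turn with the carousel. The ladle's cup starts 65 to 125 deg clockwise of it, seen from above.
- lever (a joint): lever angle about the carousel's axis, rad, stops at -0.52 and 0.52, anticlockwise from above +. At 0 it points 90 deg anticlockwise of the gate. Going + its pawl drives a tooth: past 0.40 a notch is done and a cup is within 10 deg of the gate. Going - it clicks back freely; go below -0.40 for the next tooth. 2 or 3 drives do it; one too many cannot be undone. Stays put; 1 to 5 N at the knob.
- lever_knob (a point): centre of the top of the lever's knob: upright black round grip, 26 mm in diameter, from 45 to 125 mm above the counter, 240 mm from the carousel's axis on the robot's side, near the end of the flat steel lever (bar top at 20 mm; brass pawl and its pivot on the bar, up to 54 mm high, within 170 mm of the axis). The knob does not turn on the lever.

How it is judged:
At the end, for the whole second after the job is handed in: the ladle's cup stands at the gate, within 22 mm (15 degrees) sideways of the gate point, and the carousel is at rest (x of gate in the frame of carousel above 0.07 m and y of gate in the frame of carousel between -0.022 and 0.022 m and angular speed of carousel below 0.05 rad/s); the robot touches nothing.
It fails at once if the robot touches the carousel itself (turntable, teeth, cups or what is in them) with more than 2 N (contact force between carousel and the fingers above 2 N or contact force between carousel and the arm above 2 N).
It also fails if it takes over 64 s, if anything falls off the work surface, if the arm or the gripper's body presses on something with over 40 N, if the wrist force passes 120 N, or if a joint passes its speed limit or range.

## Working session

There is one attempt and no reset: what is moved stays moved. The work goes in short steps, Python scripts to look and compute and a shell command to move; the robot and the scene stay as the last step left them, time stands still between calls to the robot, and variables do not carry over. Pictures are saved under pics/ and viewed, at most 10 in all, crops included, and the job is handed in when it is done.

```bash
mkdir -p pics; cat > h.py <<'E'
import numpy as np, cv2
from rig import *
def ray(s,uv,T=None):
    T=np.array(s["T"]) if T is None else T
    p=cv2.undistortPoints(np.array([[uv]],float),np.array(s["intrinsics"]),np.array(s["dist_coeffs"]))[0,0]
    d=T[:3,:3]@np.array([p[0],-p[1],-1.]); return T[:3,3],d
def plane(s,uv,z,T=None):
    o,d=ray(s,uv,T); return o+d*(z-o[2])/d[2]
E
python3 - <<'E'
from h import *
import pickle
S={}
for n in("top","scene"):
    S[n]=snapshot(n); cv2.imwrite(f"pics/{n}0.png",S[n]["img"]); print(n,np.round(S[n]["T"],3).tolist())
pickle.dump(S,open("s0.pkl","wb"))
st=get_state();print(st["clock"],st["orientation"],st["tcp_pos"],st["grip_width"])
E
```

```text
top [[0.079, 0.974, -0.211, 0.438], [-0.997, 0.078, -0.014, 0.021], [0.003, 0.211, 0.977, 0.935], [0.0, 0.0, 0.0, 1.0]]
scene [[-0.27, -0.921, 0.282, 0.799], [0.963, -0.258, 0.077, 0.092], [0.002, 0.292, 0.956, 0.766], [0.0, 0.0, 0.0, 1.0]]
0.1 [-4.54978127e-04  9.74484165e-01  2.24455769e-01 -1.12478919e-04] [ 0.29520578 -0.60683676  0.21803631] 0.09311370103566417
```

View pics/top0.png

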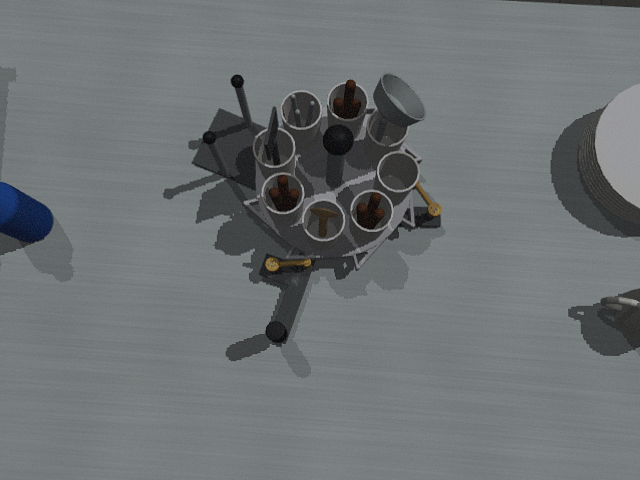

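View pics/scene0.png

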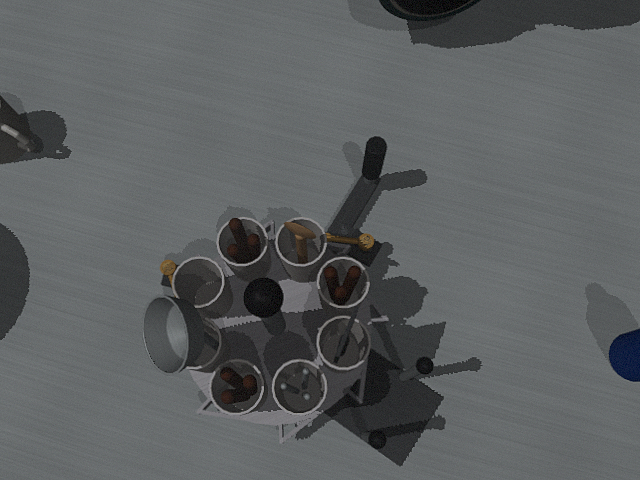

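Top view: knob top at (276,331), post tops at (237,81) and (209,137), ladle cup about (387,126). Scene view: knob top about (376,145), posts (425,366) and (377,439).

```bash
python3 - <<'E'
from h import *
import pickle
S=pickle.load(open("s0.pkl","rb")); t,s=S["top"],S["scene"]
rims=[(302,111),(347,104),(387,126),(398,172),(371,211),(323,221),(284,193),(274,148)]
P=np.array([plane(t,p,.147) for p in rims]); c=P.mean(0)[:2]
print("axis",c,"radii",np.linalg.norm(P[:,:2]-c,axis=1))
rs=[(243,240),(301,241),(343,281),(343,342),(300,387),(237,387),(195,341),(199,283)]
c2=np.array([plane(s,p,.147) for p in rs]).mean(0)[:2]; print("axis2",c2)
for n,sn,k,g in(("top",t,(276,331),[(237,81),(209,137)]),("scene",s,(376,145),[(425,366),(377,439)])):
    K=plane(sn,k,.125)[:2]; G=[plane(sn,q,.165)[:2] for q in g]; m=np.mean(G,0)
    a=lambda v:np.degrees(np.arctan2(*(v-c)[::-1]))
    print(n,"knob",K,"r",np.linalg.norm(K-c),"ang",a(K),"posts",G,np.linalg.norm(G[0]-G[1]),"gate r",np.linalg.norm(m-c),"ang",a(m),"lever",(a(K)-a(m)-90+180)%360-180)
print("cups ang",np.degrees(np.arctan2(P[:,1]-c[1],P[:,0]-c[0])))
E
```

```text
axis [0.70446846 0.01065988] radii [0.08372589 0.0820189  0.08516113 0.08477149 0.0840111  0.0856126
 0.08280703 0.08487996]
axis2 [0.70329934 0.01225033]
top knob [0.47350273 0.07115958] r 0.23875800264873873 ang 165.32159362533721 posts [array([0.79878199, 0.15133949]), array([0.71679641, 0.17996399])] 0.08683891134284208 gate r 0.16390722424334525 ang 71.01561336165831 lever 4.305980263678919
scene knob [0.47219972 0.0728713 ] r 0.2404558714345727 ang 165.00570907329674 posts [array([0.71744094, 0.18127842]), array([0.79875088, 0.15179762])] 0.08648944584968743 gate r 0.16484507120173858 ang 71.01501801206457 lever 3.9906910612321553
cups ang [  37.50476655   -6.70759319  -50.70650564  -96.74732602 -142.23112573
  172.82670956  128.02080062   82.8889533 ]
```

Axis (0.704, 0.0115), gate at 71°, and ladle cup at about -51°, so 3 drives. Sizes check out (radii 84/240/164, posts 87 mm apart). Lever is at about +4°. Moving above the knob with the closing line tangential.

```bash
python3 -m jog '[[1,[0,10,20],0],[1,[11,30,20],8],[1,[11,40,0],8],[1,[11,43,0],8],[1,[11,43,0],8],[1,[11,43,0],8],[1,[11,43,0],8],[1,[11,43,0],8],[1,[11,43,0],8],[1,[11,43,0],8],[1,[11,43,0],8],[1,[11,43,0],8],[1,[11,43,0],8],[1,[11,43,0],8],[1,[11,43,0],8],[1,[11,40,0],8],[1,[11,40,0],8],[1,[2,3,0],3],[1,[0,0,0],0],[1,[0,0,0],0]]' 20
python3 - <<'E'
from h import *
from scipy.spatial.transform import Rotation as R
st=get_state();M=R.from_quat(np.roll(st["orientation"],-1)).as_matrix()
T=np.eye(4);T[:3,:3]=M;T[:3,3]=st["tcp_pos"]
print("y yaw",np.degrees(np.arctan2(M[1,1],M[0,1])),"z",M[:,2],st["joint_pos"],st["clock"])
s=snapshot("wrist");cv2.imwrite("pics/w1.png",s["img"])
H=T@np.array(s["hand_eye"]); print(H.round(3).tolist())
g=cv2.cvtColor(s["img"],cv2.COLOR_BGR2GRAY)
n,l,stt,cen=cv2.connectedComponentsWithStats((g<45).astype(np.uint8))
for i in range(1,n):
    if stt[i,4]>300: print(stt[i],cen[i].round(),plane(s,cen[i],.125,H).round(3))
E
```

```text
clock: 2.1
tcp_pos: [0.4731, 0.0717, 0.2584]
orientation: [-0.0, 0.201, 0.98, -0.0]
wrist_force: [-0.8, 0.0, 0.8]
grip_width: 0.0927
finger_force: 0.0
y yaw 66.83076350674483 z [-4.47972041e-04 -1.83540945e-04 -9.99999883e-01] [ 9.72041448e-02 -3.26635227e-01  1.78648201e+00 -1.40066742e-04
  1.68220954e+00 -1.06922820e+00] 2.1
[[0.392, -0.892, -0.226, 0.411], [0.92, 0.38, 0.097, 0.098], [-0.0, -0.246, 0.969, 0.424], [0.0, 0.0, 0.0, 1.0]]
[304 203  28  44 786] [318. 223.] [0.466 0.077 0.125]
[325 265  51  40 655] [350. 284.] [0.528 0.081 0.125]
[    0   278   640   202 85530] [325. 397.] [0.627 0.016 0.125]
[216 381  37  45 354] [232. 401.] [ 0.596 -0.07   0.125]
```

View pics/w1.png

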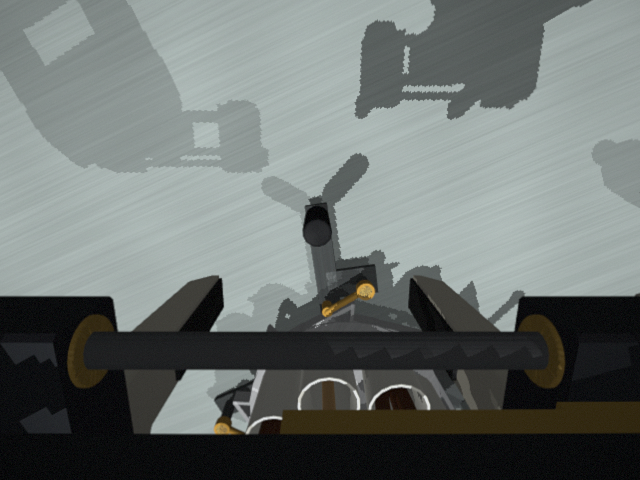

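Wrist view: the knob top at about (317,232) lies centrally between the fingers, in line with the estimate. Descend and grip.

```bash
python3 -m jog '[[1,[0,0,-42],8],[1,[0,0,-42],0],[1,[0,0,-42],0],[1,[0,0,-40],0],[1,[0,0,0],0],[0,[0,0,0],0],[0,[0,0,0],0],[0,[0,0,0],0],[0,[0,0,0],0],[0,[0,0,0],0],[0,[0,0,0],0]]' 20
```

```text
clock: 3.25
tcp_pos: [0.4734, 0.072, 0.093]
orientation: [0.0, 0.131, 0.991, 0.0]
wrist_force: [0.4, 0.2, 0.3]
grip_width: 0.0496
finger_force: 0.0
```

```bash
python3 - <<'E'
import numpy as np
c=np.array([.704,.0115])
f=lambda L:c+.24*np.array([np.cos(np.radians(161)+L),np.sin(np.radians(161)+L)])
for r in [np.linspace(.07,-.46,6),np.linspace(-.46,.46,11),np.linspace(.46,-.46,11)]:
    p=np.array([f(x) for x in r]);print(p[0].round(3),(np.diff(p,axis=0)*1e3).round(0).tolist(),np.degrees(r[1]-r[0]))
E
```

```text
[0.472 0.074] [[8.0, 24.0], [10.0, 23.0], [13.0, 22.0], [15.0, 21.0], [17.0, 19.0]] -6.0733526283867265
[0.535 0.182] [[-15.0, -16.0], [-13.0, -18.0], [-12.0, -19.0], [-10.0, -20.0], [-8.0, -21.0], [-6.0, -21.0], [-4.0, -22.0], [-2.0, -22.0], [-0.0, -22.0], [2.0, -22.0]] 5.271211715203576
[ 0.466 -0.019] [[-2.0, 22.0], [0.0, 22.0], [2.0, 22.0], [4.0, 22.0], [6.0, 21.0], [8.0, 21.0], [10.0, 20.0], [12.0, 19.0], [13.0, 18.0], [15.0, 16.0]] -5.271211715203576
```

```bash
python3 -m jog '[[0,[0,0,0],0],[0,[0,0,0],0],[0,[0,0,0],0],[0,[0,0,0],0],[0,[0,0,0],0],[0,[0,0,0],0]]' 20; python3 -m jog '[[0,[4,12,0],-3],[0,[4,12,0],-3],[0,[5,12,0],-3],[0,[5,11,0],-3],[0,[6,11,0],-3],[0,[7,11,0],-3],[0,[7,11,0],-3],[0,[8,10,0],-3],[0,[8,10,0],-3],[0,[9,9,0],-3],[0,[0,0,0],0],[0,[0,0,0],0]]'
cat > q.py <<'E'
from h import *
import sys
st=get_state();v=st["tcp_pos"][:2]-np.array([.704,.0115])
print("lever",np.arctan2(v[1],v[0])%6.2832-np.radians(161),"r",np.linalg.norm(v),"F",st["wrist_force"].round(1),"grip",st["grip_width"])
t=snapshot("top");cv2.imwrite(f"pics/{sys.argv[1]}.png",t["img"][40:390,120:520])
E
python3 q.py a1
```

```text
clock: 3.85
tcp_pos: [0.4733, 0.072, 0.0926]
orientation: [-0.0, 0.131, 0.991, 0.0]
wrist_force: [-0.3, 0.5, -0.5]
grip_width: 0.0255
finger_force: 20.0
clock: 5.05
tcp_pos: [0.5361, 0.181, 0.0926]
orientation: [-0.0, 0.382, 0.924, 0.0]
wrist_force: [-2.7, 2.6, 2.7]
grip_width: 0.0259
finger_force: 20.0
lever -0.45851614441673805 r 0.23864845321648703 F [-2.7  2.6  2.7] grip 0.02590017427575949
```

View pics/a1.png

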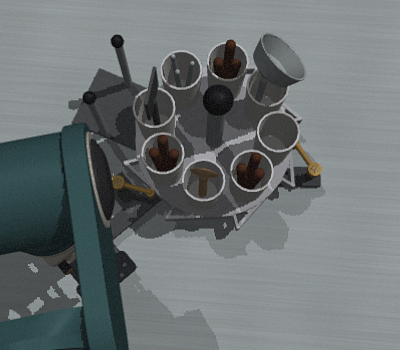

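The lever is back at -0.46 and the carousel is unmoved (ladle cup at crop (267,86) = full-frame (387,126)). First drive.

```bash
python3 -m jog '[[0,[-15,-16,0],5.27],[0,[-13,-18,0],5.27],[0,[-12,-19,0],5.27],[0,[-10,-20,0],5.27],[0,[-8,-21,0],5.27],[0,[-6,-21,0],5.27],[0,[-4,-22,0],5.27],[0,[-2,-22,0],5.27],[0,[0,-22,0],5.27],[0,[2,-21,0],5.27],[0,[0,0,0],0],[0,[0,0,0],0],[0,[0,0,0],0]]'; python3 q.py a2
```

```text
clock: 6.4
tcp_pos: [0.4677, -0.0207, 0.0926]
orientation: [-0.001, -0.066, 0.998, -0.0]
wrist_force: [-7.3, -1.0, 3.0]
grip_width: 0.0257
finger_force: 20.0
lever 0.4672007597522261 r 0.23852675919057473 F [-7.3 -1.   3. ] grip 0.025651409526490476
```

View pics/a2.png

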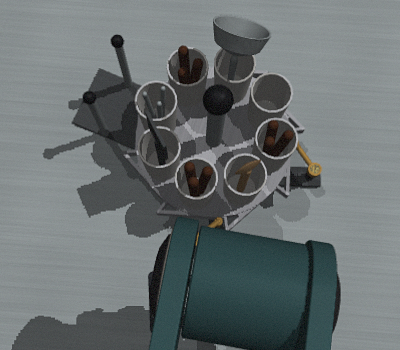

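Ladle cup is now at crop (235,65), about -14°, some 85° short of the gate. Two more drives.

```bash
python3 -m jog '[[0,[-2,21,0],-5.27],[0,[0,22,0],-5.27],[0,[2,22,0],-5.27],[0,[4,22,0],-5.27],[0,[6,21,0],-5.27],[0,[8,21,0],-5.27],[0,[10,20,0],-5.27],[0,[12,19,0],-5.27],[0,[13,18,0],-5.27],[0,[15,16,0],-5.27],[0,[0,0,0],0],[0,[0,0,0],0]]'; python3 q.py a3; python3 -m jog '[[0,[-15,-16,0],5.27],[0,[-13,-18,0],5.27],[0,[-12,-19,0],5.27],[0,[-10,-20,0],5.27],[0,[-8,-21,0],5.27],[0,[-6,-21,0],5.27],[0,[-4,-22,0],5.27],[0,[-2,-22,0],5.27],[0,[0,-22,0],5.27],[0,[2,-21,0],5.27],[0,[0,0,0],0],[0,[0,0,0],0],[0,[0,0,0],0]]'; python3 q.py a4
```

```text
clock: 7.65
tcp_pos: [0.5367, 0.1818, 0.0926]
orientation: [0.001, 0.383, 0.924, -0.0]
wrist_force: [4.9, -3.8, -0.3]
grip_width: 0.0256
finger_force: 20.0
lever -0.46277452304445266 r 0.23868489102679802 F [ 4.9 -3.8 -0.3] grip 0.025576695195954822
clock: 9.0
tcp_pos: [0.4676, -0.0205, 0.0926]
orientation: [-0.001, -0.066, 0.998, -0.0]
wrist_force: [-7.9, -1.1, 4.5]
grip_width: 0.0257
finger_force: 20.0
lever 0.46624600676290306 r 0.23859027691365103 F [-7.9 -1.1  4.5] grip 0.025717499482306058
```

View pics/a4.png

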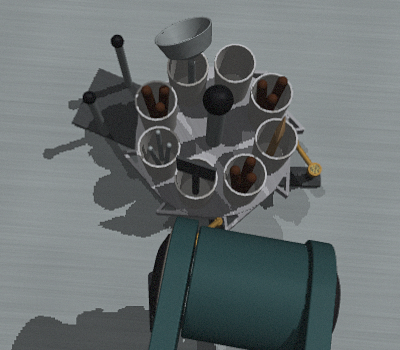

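Ladle cup is now at crop (188,68), exactly one 45° step on; the next cup place, (156,102), is in line with the gate. One more drive.

```bash
python3 -m jog '[[0,[-2,21,0],-5.27],[0,[0,22,0],-5.27],[0,[2,22,0],-5.27],[0,[4,22,0],-5.27],[0,[6,21,0],-5.27],[0,[8,21,0],-5.27],[0,[10,20,0],-5.27],[0,[12,19,0],-5.27],[0,[13,18,0],-5.27],[0,[15,16,0],-5.27],[0,[0,0,0],0],[0,[0,0,0],0]]'; python3 q.py a5; python3 -m jog '[[0,[-15,-16,0],5.27],[0,[-13,-18,0],5.27],[0,[-12,-19,0],5.27],[0,[-10,-20,0],5.27],[0,[-8,-21,0],5.27],[0,[-6,-21,0],5.27],[0,[-4,-22,0],5.27],[0,[-2,-22,0],5.27],[0,[0,-22,0],5.27],[0,[2,-21,0],5.27],[0,[0,0,0],0],[0,[0,0,0],0],[0,[0,0,0],0]]'; python3 q.py a6
```

```text
clock: 10.25
tcp_pos: [0.5368, 0.1818, 0.0926]
orientation: [0.001, 0.383, 0.924, -0.0]
wrist_force: [4.9, -4.6, -1.5]
grip_width: 0.0255
finger_force: 20.0
lever -0.46307330080999654 r 0.23868480163589395 F [ 4.9 -4.6 -1.5] grip 0.025531060504467833
clock: 11.6
tcp_pos: [0.4676, -0.0205, 0.0926]
orientation: [-0.001, -0.066, 0.998, -0.0]
wrist_force: [-7.6, -1.6, 4.6]
grip_width: 0.0258
finger_force: 20.0
lever 0.46601754281847585 r 0.2385420490625373 F [-7.6 -1.6  4.6] grip 0.025792344210908178
```

View pics/a6.png

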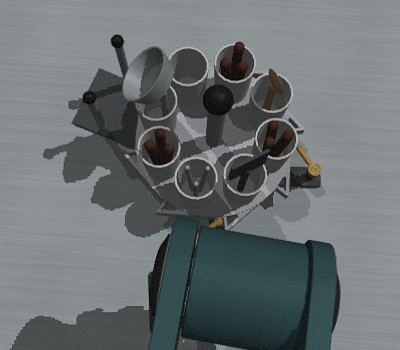

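The ladle cup now stands in line with the gate, at crop (156,102). Release, rise straight up, and check its angle.

```bash
python3 -m jog '[[0.8,[0,0,0],0],[0.8,[0,0,0],0],[0.8,[0,0,0],0],[0.8,[0,0,0],0],[0.8,[0,0,0],0],[0.8,[0,0,0],0],[0.8,[0,0,0],0],[0.8,[0,0,0],0],[0.8,[0,0,0],0],[0.8,[0,0,0],0],[0.8,[0,0,15],0],[0.8,[0,0,30],0],[0.8,[0,0,40],0],[0.8,[0,0,40],0],[0.8,[-25,0,25],0],[0.8,[-30,0,0],0],[0.8,[-30,0,0],0],[0.8,[-20,0,0],0],[0.8,[0,0,0],0],[0.8,[0,0,0],0]]'
python3 q.py a7; python3 - <<'E'
from h import *
t=snapshot("top")
rims=np.array([(156,102),(188,66),(235,63),(271,94),(276,137),(245,174),(196,178),(159,146)])+(120,40)
P=np.array([plane(t,p,.147)[:2] for p in rims.astype(float)])-[.704,.0115]
print(np.degrees(np.arctan2(P[:,1],P[:,0]))-71,np.linalg.norm(P,axis=1))
E
```

```text
clock: 13.65
tcp_pos: [0.3634, -0.021, 0.2437]
orientation: [0.001, -0.067, 0.998, -0.0]
wrist_force: [-0.3, 0.2, -0.4]
grip_width: 0.0744
finger_force: 0.0
lever 0.4267759464337981 r 0.3421141089973036 F [-0.3  0.2 -0.4] grip 0.0744300284877879
[   5.42254644  -41.35950692  -85.14887908 -130.21004802 -172.3821519
 -218.69900353   95.58960006   48.97067587] [0.08381565 0.08604458 0.0868716  0.08472843 0.08438728 0.08356594
 0.08343761 0.0829788 ]
```

View pics/a7.png

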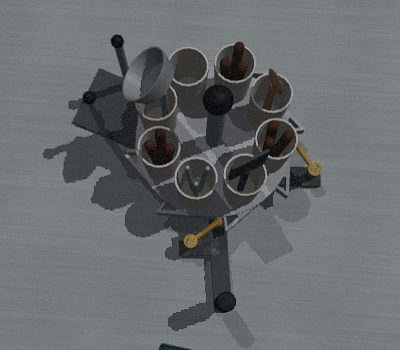

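The lever is released and the arm is clear. The ladle cup, at crop (156,102), is about +4.5° from the gate, inside the 15° limit.

```bash
python3 -c "from rig import *; print(sign_off())"
```

```text
the job is handed in; nothing more can be done
None
```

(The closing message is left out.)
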